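# Open the screw press that holds the receipt book

## Task

Two small screw presses stand on the counter. On the one with the receipt book in it, turn the handwheel anticlockwise (seen from above), letting the hand rise with it, until the pressing plate has gone up far enough to stand about 13 mm clear above the book, then let go. Leave the book lying in the press and leave the empty press alone.

Things in the scene. Friction and masses are not known exactly. Their poses are not given: they have to be found in the camera images.
- book_wheel_centre (a point): Centre of the handwheel of the press holding the receipt book: on its vertical axis, mid-height of the rim; rises with the wheel. Wheel: black, round, level, 64 mm outside diameter, rim 12 mm thick, three spokes, hub to 10 mm above the rim's middle; grip it across the diameter from above at any yaw. At joint 0 it is 123 mm above the counter, with 37 mm free below the rim beside the axis.
- book_wheel (a joint): Turn of that handwheel in rad, growing anticlockwise seen from above. Each radian raises wheel, stem and pressing plate by 10 mm (steep quick thread). At 0 the plate is 0.5 mm above the book, at the upper stop, 1.6, it is 16.5 mm above it. Starts between 0 and 0.25. About 0.15 N m of friction; it stays where it is left.
- spare_wheel_centre (a point): Same point on the handwheel of the empty press, alike in shape and size, nothing under its plate, at least 0.2 m away. Both presses are fixed to the counter, at varying yaw: grey base 120 x 160 x 12 mm, two posts 138 mm apart, a 30 x 160 mm beam with its top 80 mm above the counter (end nuts and a middle collar to 87 mm), under it a dark steel plate 110 x 104 x 10 mm.
- receipt_book: Bound receipt book with a dark red cover, 160 x 110 x 14 mm, origin at the centre of its underside, x along its length. It lies loose on the base of its press, under the plate; its ends stick out at the front and back of the press.

How it is judged:
At the end, for the whole second after the job is handed in: The book press's handwheel stands still, turned past 1.0 rad (the plate more than 10.5 mm above the book; up to the stop is fine); the receipt book is within 15 mm of where it lay and the other press's wheel has risen or sunk less than 4 mm (value of joint book_wheel above 1 rad and velocity of joint book_wheel between -0.05 and 0.05 rad/s and distance of receipt_book from where it was at the start of the episode below 0.015 m and distance of spare_wheel_centre from where it was at the start of the episode below 0.004 m); the robot touches nothing.
It fails at once if the receipt book is shifted by more than 20 mm (distance of receipt_book from where it was at the start of the episode above 0.02 m).
It fails at once if the handwheel of the empty press is turned (raised or lowered by more than 5 mm) (distance of spare_wheel_centre from where it was at the start of the episode above 0.005 m).
It also fails if it takes over 35 s, if anything falls off the work surface, if the arm or the gripper's body presses on something with over 40 N, if the wrist force passes 120 N, or if a joint passes its speed limit or range.

## Robot

A 6-joint arm with a two-finger parallel gripper is mounted at the origin on a cart in front of the work surface, level with it; the furniture and walls round the work are solid. World frame = base frame: x ahead of the robot, y to its left, z up, the work surface at z = 0. Lengths are in m, angles in rad, forces in N, time in s.
With the tool pointing down it reaches from about 0.325 to 0.775 m from the base axis. Payload 5.5 kg.
Tool frame: the origin (TCP) lies midway between the tips of the shut fingers; the grasp point (between the pads) lies 19 mm behind it (robot.grip_point_offset is the distance from the TCP to the grasp point, in m); z points along the fingers, y is the line along which they close (so a half turn about z gives the same grasp; the last joint's range is limited). The gripper opens to 85 mm and grips with 20 to 120 N. Pads are 22 mm wide; open, the fingers measure 114 mm over their backs; the gripper's body (76 mm by 85 mm) begins 54 mm behind the grasp point. The pads swing forward as they close: fully open they stand 13 mm farther back than shut.
Start: joints at [1.134, 0.091, 1.231, -0, 1.82, -0.057], TCP at [0.222, 0.557, 0.231] pointing down, gripper open.
Joint ranges: [-2.87, 2.87], [-0.86, 2.18], [0.17, 2.46], [-1.51, 4.65], [0.06, 2.69], [-2.65, 2.65]. Speed limits (rad/s): [2.57, 2.57, 3.01, 3.14, 3.14, 3.14].

## Interface

Orientations are given as [roll, pitch, yaw] about the fixed x, y, z axes, in that order (R = Rz(yaw) Ry(pitch) Rx(roll)).
In Python, from plant import robot gives the robot as it stands. The module is installed in compiled form; this text tells all that it offers.
- The arm moves only by the shell command python3 -m inch 'ROWS' [FORCE]. ROWS is JSON, a list of rows, each a list of 7 numbers: the gripper command: -1 is shut, 1 is fully open, values between are in proportion, then the shift along the world's x, y, z in units of 0.05 m (1.0 is 0.05 m), then the turn, a rotation vector about the world's x, y, z in units of 90 degrees (1.0 is 90 degrees). A call has 1 to 5 rows; each row shifts and turns the commanded pose from where the row before left it; what a row does not reach is not made up. A row lasts 1/8 s, in which the tool goes at most 62.5 mm and 10.7 degrees, less where a joint would pass 70% of its speed; a pose out of reach is approached as far as the arm can. A call with a number of a shift or a turn outside -1 to 1 is refused whole. A call with a gripper value outside its range is refused whole. The fingers move at their own pace and stop on an object; FORCE is the grip in N (left out, the last holds). Time passes only in rows, so rows that do not move let the fingers close. It gives the time, the measured TCP pose, the force, the opening and the grip force at its end, in the units of the state.
- robot.observe(): the state, without advancing time (a new reading comes with each control period).
- robot.read_camera(name): name is "side" or "top" or "wrist"; returns (picture, depth): 384x512x3 uint8, red, green, blue; 384x512 float32, m along the optical axis (not along the pixel's ray), 0 where there is no reading.
- robot.camera_params(name): a dict with "vfov" (degrees; the focal length in pixels is half the picture's height over the tangent of half this angle, whatever the lens; pixels are square), "cx", "cy" (the principal point, pixels), "k1" (the pictures are not rectified: a ray, as slopes to the right and down, at radius r is drawn at 1 + k1 r^2 times it, then the intrinsics apply), "rvec" (rotation vector, rad) and "tvec" (3), from world to camera coordinates, as OpenCV has them; the wrist camera has in their place "mount" (4x4, takes a point from camera to tool coordinates, whose origin is the TCP and whose axes are the flange's). Camera axes: x right, y down, z forward; pixel columns grow to the right and rows downward; lengths in m; the calibration is good to about 2 mm. A picture is of the moment at which its call begins: read the wrist's pose just before it. camera_params takes no time and is no camera call.
- robot.sign_off(): hands the job in; it is judged then, once.
Trained networks look in the newest picture that a camera, given by its name, has taken for a name from the list of things; names that differ only in an ending like _2 or _b are one class to them, and where a whole thing is asked for, a point or a joint stands for the part that bears it (a point fixed in the world has none). Each returns a list of dicts, best first, with "p" (0 to 1); they miss things now and then, are a little off and sometimes report something else, mostly with a low value. They report only what shows in the picture. A call takes as long as a camera call.
- robot.silhouettes(camera, query): "region" (384x512 bool, what is visible of it) and "rect" ([left, top, right, bottom] in pixels, round what is visible of it).
The state is a dict: "time_s": time; "qpos": joint angles; "joint_velocities": joint speeds; "joint_efforts": joint torques, N m; "ee_pos": TCP position; "ee_rot": TCP orientation; "force": force on the tool from outside, world axes, zero at the start; "ft_torque": the same for the moment, N m; "opening": finger opening in m; "grip_force": force on a finger pad.
Only numpy, scipy, OpenCV 4.12 (cv2) and the standard library are available. Lean on these libraries where they do the work, as an engineer would, in place of code of your own. Each camera call takes 0.05 s, during which the arm holds its last target. There are 200 camera calls.

## Working session

There is one attempt and no reset: what is moved stays moved. The work goes in short steps, Python scripts to look and compute and a shell command to move; the robot and the scene stay as the last step left them, time stands still between calls to the robot, and variables do not carry over. Pictures are saved under pics/ and viewed, at most 10 in all, crops included, and the job is handed in when it is done.

```bash
mkdir -p pics; cat > h.py <<'E'
import numpy as np, cv2
from plant import robot
from scipy.spatial.transform import Rotation as R
def cloud(name, depth, st=None):
    p=robot.camera_params(name); h,w=depth.shape
    f=h/2/np.tan(np.radians(p["vfov"])/2)
    v,u=np.mgrid[:h,:w].astype(float)
    K=np.array([[f,0,p["cx"]],[0,f,p["cy"]],[0,0,1]])
    n=cv2.undistortPoints(np.stack([u.ravel(),v.ravel()],1)[:,None],K,np.array([p["k1"],0,0,0.]))[:,0].reshape(h,w,2)
    P=np.dstack([n[...,0]*depth,n[...,1]*depth,depth]).reshape(-1,3)
    if "mount" in p:
        M=np.array(p["mount"]); P=P@M[:3,:3].T+M[:3,3]
        P=P@R.from_euler('xyz',st["ee_rot"]).as_matrix().T+np.array(st["ee_pos"])
    else:
        Rm=cv2.Rodrigues(np.array(p["rvec"],float))[0]; P=(P-np.array(p["tvec"]).ravel())@Rm
    P=P.reshape(h,w,3); P[depth<=0]=np.nan
    return P
E
python3 - <<'E'
from h import *
print(robot.observe())
ims=[]
for c in("top","side"):
    im,d=robot.read_camera(c); P=cloud(c,d); im=im.copy()[...,::-1].copy()
    for q in("book_wheel_centre","spare_wheel_centre","receipt_book"):
        for s in robot.silhouettes(c,q)[:3]:
            X=P[s["region"]]; X=X[~np.isnan(X[:,0])]
            print(c,q,round(s["p"],2),s["rect"],len(X),np.median(X,0).round(3),np.percentile(X,[3,97],0).round(3).tolist())
            l=[int(a) for a in s["rect"]]; cv2.rectangle(im,(l[0],l[1]),(l[2],l[3]),(0,255,0) if q[0]=='b' else (255,0,0) if q[0]=='s' else (0,0,255),1)
    cv2.imwrite(f"pics/{c}.png",im)
E
```

```text
{'time_s': 0.0, 'qpos': array([ 1.13432465e+00,  9.19061166e-02,  1.23187883e+00,  1.30565526e-05,
        1.81976299e+00, -5.67091795e-02]), 'joint_velocities': array([-0.00116849,  0.00061601, -0.00041561, -0.00242301, -0.00182353,
        0.00136369]), 'joint_efforts': array([ 1.54931011e-03, -4.58742106e+01, -4.18019521e+01, -5.19225853e-05,
        1.17275957e-02, -3.15545606e-05]), 'ee_pos': array([0.2223107 , 0.55701044, 0.23012653]), 'ee_rot': array([-3.13964123e+00, -1.23462837e-04,  2.76183324e+00]), 'force': array([ 0.06346256,  0.16002498, -0.4179034 ]), 'ft_torque': array([ 0.01020114, -0.01747551,  0.02866588]), 'grip_force': 0.0, 'opening': 0.08532368612479113}
top book_wheel_centre 0.94 [317.0, 188.4, 347.8, 215.1] 502 [ 0.455 -0.183  0.128] [[0.428, -0.21, 0.042], [0.482, -0.157, 0.133]]
top spare_wheel_centre 0.95 [182.7, 182.0, 209.9, 215.4] 495 [0.454 0.115 0.127] [[0.428, 0.087, 0.062], [0.485, 0.141, 0.132]]
top receipt_book 0.6 [300.8, 170.1, 351.4, 243.5] 849 [ 0.397 -0.18   0.024] [[0.374, -0.237, 0.019], [0.532, -0.129, 0.029]]
side book_wheel_centre 0.93 [280.9, 216.5, 312.7, 235.8] 455 [ 0.449 -0.186  0.129] [[0.423, -0.212, 0.12], [0.476, -0.156, 0.132]]
side spare_wheel_centre 0.78 [230.6, 160.1, 257.3, 170.5] 215 [0.45  0.112 0.127] [[0.425, 0.087, 0.019], [0.517, 0.287, 0.131]]
side receipt_book 0.56 [254.9, 239.1, 338.8, 289.7] 1211 [ 0.405 -0.21   0.025] [[0.369, -0.243, 0.001], [0.539, -0.13, 0.032]]
```

View pics/top.png

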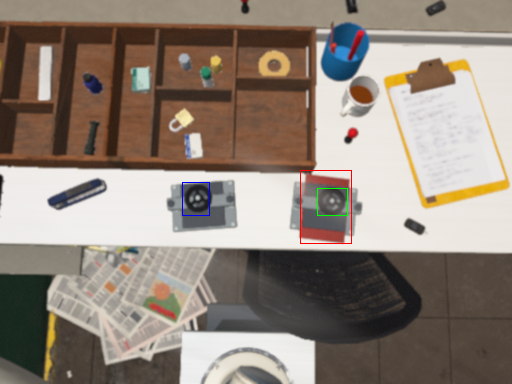

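View pics/side.png

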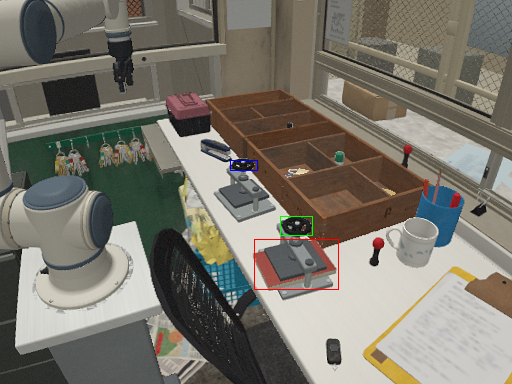

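Top view: the book press wheel is at about (332,201), with red book ends showing at (325,178) and (325,236). The empty press wheel is at (197,199). The side view agrees: wheel at (296,226), book at (297,265). Both cameras put the book wheel near (0.453, -0.184), height about 0.125, which is plausible. I'll move there, backing the yaw off on the way to leave room for the turn.

```bash
python3 -m inch '[[1,0.31,-0.98,0,0,0,-0.05],[1,0.31,-0.98,0,0,0,-0.05],[1,0.31,-0.98,0,0,0,-0.05],[1,0.31,-0.98,0,0,0,-0.05],[1,0.31,-0.98,0,0,0,-0.05]]' 60 | tail -5
python3 -m inch '[[1,0.31,-0.98,0,0,0,-0.05],[1,0.31,-0.98,0,0,0,-0.05],[1,0.31,-0.98,0,0,0,-0.05],[1,0.31,-0.98,0,0,0,-0.05],[1,0.31,-0.98,0,0,0,-0.05]]' | tail -5
```

```text
ee_pos: [0.3002, 0.3107, 0.2314]
ee_rot: [3.141, 0.0, 2.367]
force: [0.1, -0.2, 0.8]
opening: 0.0851
grip_force: 0.0
ee_pos: [0.3776, 0.0656, 0.2316]
ee_rot: [3.14, 0.0, 1.974]
force: [0.5, 0.6, 0.6]
opening: 0.0855
grip_force: 0.0
```

```bash
python3 -m inch '[[1,0.31,-0.98,0,0,0,-0.05],[1,0.31,-0.98,0,0,0,-0.05],[1,0.31,-0.98,0,0,0,-0.05],[1,0.31,-0.98,0,0,0,-0.05],[1,0.31,-0.98,0,0,0,-0.05]]' | tail -5
python3 -m inch '[[1,0,0,0,0,0,0],[1,0,0,0,0,0,0]]' | tail -5
python3 - <<'E'
from h import *
from scipy.optimize import least_squares
s0=robot.observe(); im,d=robot.read_camera("wrist"); P=cloud("wrist",d,s0)
out=im[...,::-1].copy()
for s in robot.silhouettes("wrist","book_wheel_centre")[:2]:
    X=P[s["region"]]; X=X[~np.isnan(X[:,0])]; X=X[(X[:,2]>.11)&(X[:,2]<.16)]
    print(s["p"],s["rect"],len(X),np.median(X,0),X.min(0),X.max(0),(X.min(0)+X.max(0))/2)
    c,r=cv2.minEnclosingCircle((X[:,:2]*1000).astype(np.float32)); print("circle",c,r)
    out[s["region"]]=out[s["region"]]//2+np.array([0,127,0],np.uint8)
print(s0["qpos"],s0["ee_pos"],s0["ee_rot"],s0["time_s"])
cv2.imwrite("pics/w1.png",out)
E
```

```text
ee_pos: [0.4552, -0.1795, 0.2315]
ee_rot: [3.141, 0.0, 1.581]
force: [-0.4, 2.0, 0.1]
opening: 0.0855
grip_force: 0.0
ee_pos: [0.4548, -0.1776, 0.2312]
ee_rot: [-3.141, -0.001, 1.584]
force: [0.5, 0.8, -0.1]
opening: 0.0854
grip_force: 0.0
0.67 [216.1, 156.8, 287.0, 230.6] 3449 [ 0.45134025 -0.17858267  0.12923641] [ 0.42094636 -0.2118952   0.11663303] [ 0.48309701 -0.14989967  0.13555485] [ 0.45202168 -0.18089744  0.12609394]
circle (451.9057312011719, -180.64279174804688) 31.597585678100586
[-4.42223153e-01 -2.09158724e-01  1.51942510e+00  4.06335267e-04
  1.83187687e+00 -4.54993585e-01] [ 0.45481377 -0.17758716  0.23121513] [-3.14127063e+00 -5.94631687e-04  1.58367144e+00] 2.525
```

View pics/w1.png

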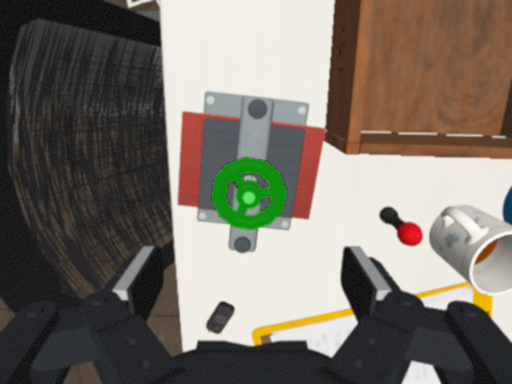

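The wrist view shows the wheel at (250,193) (green mask), with red book ends either side, so this is the right press. The fitted radius is 31.6 mm and the centre is (0.452, -0.181), both consistent. Descending.

```bash
python3 -m inch '[[1,-0.06,-0.06,-0.3,0,0,0],[1,0,0,-0.6,0,0,0],[1,0,0,-0.6,0,0,0],[1,0,0,-0.6,0,0,0],[1,0,0,-0.45,0,0,0]]' | tail -5
python3 -m inch '[[1,0,0,0,0,0,0],[-0.2,0,0,0,0,0,0],[-1,0,0,0,0,0,0],[-1,0,0,0,0,0,0],[-1,0,0,0,0,0,0]]' 60| tail -6
```

```text
ee_pos: [0.451, -0.1798, 0.1013]
ee_rot: [-3.14, -0.001, 1.585]
force: [0.0, -0.8, -0.1]
opening: 0.0853
grip_force: 0.0
time_s: 3.88
ee_pos: [0.4525, -0.1808, 0.1057]
ee_rot: [3.139, 0.001, 1.584]
force: [-3.0, 2.8, 5.6]
opening: 0.0608
grip_force: 64.5
```

```bash
python3 -m inch '[[-1,0,0,0.017,0,0,0.055],[-1,0,0,0.034,0,0,0.107],[-1,0,0,0.034,0,0,0.107]]' | tail -6
```

```text
time_s: 4.25
ee_pos: [0.4522, -0.1809, 0.11]
ee_rot: [3.14, 0.001, 2.011]
force: [-3.6, 0.9, 6.6]
opening: 0.0604
grip_force: 64.9
```

```bash
python3 -m inch '[[-1,0,0,0.034,0,0,0.107],[-1,0,0,0.034,0,0,0.107],[-1,0,0,0.034,0,0,0.107],[-1,0,0,0.034,0,0,0.107]]' | tail -6; python3 -m inch '[[-1,0,0,0.017,0,0,0.055],[-1,0,0,0,0,0,0],[-1,0,0,0,0,0,0]]' | tail -6
```

```text
time_s: 4.75
ee_pos: [0.4519, -0.1812, 0.1167]
ee_rot: [-3.141, 0.001, 2.683]
force: [-4.8, 1.1, 5.9]
opening: 0.0607
grip_force: 64.8
time_s: 5.12
ee_pos: [0.4519, -0.1812, 0.1175]
ee_rot: [-3.141, 0.001, 2.765]
force: [-4.5, 1.4, 6.1]
opening: 0.0608
grip_force: 64.6
```

```bash
python3 -m inch '[[1,0,0,0,0,0,0],[1,0,0,0,0,0,0],[1,0,0,0,0,0,0],[1,0,0,0,0,0,0]]' | tail -6; python3 -m inch '[[1,0,0,0.3,0,0,0],[1,0,0,0.6,0,0,0],[1,0,0,0.7,0,0,0],[1,0,0,0.6,0,0,0],[1,0,0,0,0,0,0]]' | tail -6
python3 - <<'E'
from h import *
for c in("wrist","side"):
    s0=robot.observe(); im,d=robot.read_camera(c); P=cloud(c,d,s0)
    for q in("book_wheel_centre","spare_wheel_centre","receipt_book"):
        for s in robot.silhouettes(c,q)[:1]:
            X=P[s["region"]]; X=X[~np.isnan(X[:,0])]
            if q[0]!='r': X=X[X[:,2]>.11]
            print(c,q,round(s["p"],2),[int(a) for a in s["rect"]],len(X),np.median(X,0).round(4),np.percentile(X,[2,98],0).round(3).tolist())
    cv2.imwrite(f"pics/end_{c}.png",im[...,::-1])
print(s0["ee_pos"],s0["ee_rot"],s0["force"])
E
```

```text
time_s: 5.62
ee_pos: [0.452, -0.1807, 0.1156]
ee_rot: [-3.142, -0.0, 2.765]
force: [-0.1, -0.5, 0.8]
opening: 0.0852
grip_force: 0.0
time_s: 6.25
ee_pos: [0.453, -0.1812, 0.2298]
ee_rot: [-3.141, 0.007, 2.765]
force: [0.2, -0.3, 0.0]
opening: 0.0853
grip_force: 0.0
wrist book_wheel_centre 0.71 [213, 153, 293, 228] 3817 [ 0.4497 -0.1806  0.1411] [[0.422, -0.209, 0.136], [0.478, -0.153, 0.146]]
wrist receipt_book 0.87 [184, 78, 310, 236] 3105 [ 0.387  -0.1703  0.025 ] [[0.369, -0.237, 0.023], [0.531, -0.122, 0.027]]
side spare_wheel_centre 0.81 [234, 159, 256, 172] 239 [0.4493 0.1104 0.1269] [[0.423, 0.086, 0.12], [0.478, 0.142, 0.131]]
side receipt_book 0.65 [252, 241, 335, 290] 1301 [ 0.4013 -0.2149  0.025 ] [[0.367, -0.243, 0.0], [0.532, -0.124, 0.044]]
[ 0.45154985 -0.18056753  0.22440281] [ 3.14145083e+00 -2.05102323e-03  2.76494872e+00] [-0.20327219  0.32952961  0.49022564]
```

View pics/end_side.png

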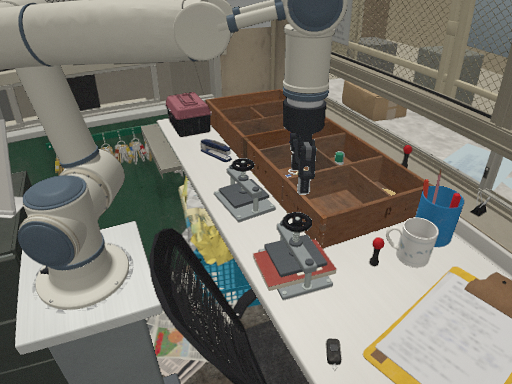

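View pics/end_wrist.png

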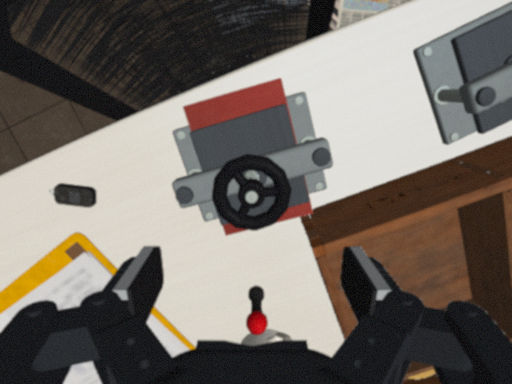

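The side view shows the book wheel raised at (295,222), with the book still in the press at (295,265) and the empty press unchanged at (243,165). The wrist view shows the wheel at (251,191), free of the fingers. It rose 11.9 mm (about 1.19 rad or more of turn), and the book is unmoved within measuring error.

```bash
python3 -c "
from plant import robot
print(robot.sign_off())"
```

```text
the job is handed in; nothing more can be done
None
```

I turned the book press's handwheel about 1.18 rad anticlockwise and let go; the wheel rose 11.9 mm, so the plate should stand about 12–15 mm clear. The book and the empty press look unmoved, and the job is handed in (no verdict came back).

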